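# Pack the plug magazine

## Task

Two oak plugs have stuck part-way down the clear upright magazine tube. Take the slim packing rod out of its wooden block (not the thick rod, which does not fit the tube), press the plugs with it firmly down the tube until both are fully home at the bottom, then hang the rod back in its own block, upright with its collar resting on the block, and let go.

Things in the scene. Friction and masses are not known exactly. Their poses are not given: they have to be found in the camera images.
- packing_rod: Slim turned beech rod, origin at the centre of its lower tip, z up along it. From the tip: round shank 16 mm thick, 85 mm long; collar 56 mm wide, 8 mm thick; round handle 26 mm thick, 55 mm long (93 to 148 mm above the tip), gripped from above. 0.1 to 0.21 kg. Hangs upright by the collar, tip 5 mm above the bench. (Thick rod nearby: 42 mm shank and handle, 78 mm collar.)
- packing_block: The slim rod's own fixed wooden block, 80 x 80 x 90 mm high, with a 36 mm round hole from top to bottom in its middle. Origin at the centre of its underside, on the bench; z up. The rod is home when its collar lies on the block's top, 90 mm above the origin, its shank in the hole.
- magazine: Fixed plug magazine: a clear upright tube (outside 44 mm, bore 38 mm) on a wooden foot 90 x 90 x 20 mm, with two oak plugs inside. Origin at the centre of the foot's underside, on the bench; z up along the tube. The open mouth lies 130 mm above the origin, the tube's inner floor 20 mm above it.
- upper_plug (a joint): Way down the tube of the upper of two round oak plugs (35 mm wide, 22 mm tall, a gap between them), m. 0: its top is 11 mm below the mouth (starts 0 to 0.020); 0.055: fully home, top 66 mm below the mouth, possible only with the lower plug home under it. Each slides stiffly (3 N; 6 N for both), stays where left and stops hard at the bottom.
Not all that is in view belongs to the job. What is shaped like the packing_rod but purple or turquoise is not meant.

How it is judged:
By the outcome, as a careful person would: the job done as asked, in the order asked, and still so for the second after the job is handed in, with the robot touching nothing.
It also fails if it takes over 48 s, if anything falls off the work surface, if the arm or the gripper's body presses on something with over 40 N, if the wrist force passes 120 N, or if a joint passes its speed limit or range.

## Robot

A 7-joint arm with a two-finger parallel gripper is mounted at the origin on the work surface; the furniture and walls round the work are solid. World frame = base frame: x ahead of the robot, y to its left, z up, the work surface at z = 0. Lengths are in mm, angles in degrees, forces in N, time in s.
With the tool pointing down it reaches from about 425 to 800 mm from the base axis. Payload 8.3 kg.
Tool frame: the origin (TCP) lies between the finger pads; the fingertips stand 8 mm ahead of it and the grasp point (between the pads) lies 11 mm behind it (bot.tips_ahead is the distance from the TCP to the fingertips, in mm); z points along the fingers, y is the line along which they close (so a half turn about z gives the same grasp; the last joint's range is limited). The gripper opens to 85 mm and grips with 20 to 120 N. Pads are 22 mm wide; open, the fingers measure 114 mm over their backs; the gripper's body (76 mm by 85 mm) begins 54 mm behind the grasp point. The pads swing forward as they close: fully open they stand 13 mm farther back than shut.
Start: joints at [67.5, 21.967, 0.94, 78.501, -0.361, 79.538, -2.664], TCP at [202.446, -591.284, 205.779] pointing down, gripper open.
Joint ranges: [-169.22, 169.22], [-14.56, 117.87], [-87.37, 89.26], [10.42, 133.3], [-82.24, 262.24], [0.94, 117.77], [-172.7, 172.7]. Speed limits (degrees/s): [136.94, 136.94, 172.46, 172.46, 180, 180, 180].

## Interface

Orientations are given as a 3x3 rotation matrix whose columns are the frame's x, y, z axes.
In Python, from cell import bot gives the robot as it stands.
- The arm moves only by the shell command python3 -m pendant 'ROWS' [OPENING] [FORCE]. ROWS is JSON, a list of rows, each a list of 2 entries, a list of its own where there are three numbers: the shift along the tool's x, y, z in m, then the turn about the tool's z in rad. In form: [[[tx, ty, tz], roll], ...]. A call has 1 to 12 rows; each row shifts and turns the commanded pose from where the row before left it, along the tool's axes as they then stand; what a row does not reach is not made up. A row lasts 1/8 s, in which the tool goes at most 62.5 mm and 10.7 degrees, less where a joint would pass 70% of its speed; a pose out of reach is approached as far as the arm can. A call with a gripper value outside its range is refused whole. OPENING is the closure, from -1 (fully open) to 1 (shut), set as the call begins (- or left out, the last holds). The fingers move at their own pace and stop on an object; FORCE is the grip in N (left out, the last holds). Time passes only in rows, so rows that do not move let the fingers close. It gives the time, the measured TCP pose, the force, the opening and the grip force at its end, in the units of the state.
- bot.state(): the state, without advancing time (a new reading comes with each control period).
- bot.get_image(name): name is "scene" or "top" or "wrist"; returns the picture (480x640x3 uint8, blue, green, red); there is no depth.
- bot.camera_info(name): a dict with "K" (3x3 intrinsics, pixels), "k1" (the pictures are not rectified: a ray, as slopes to the right and down, at radius r is drawn at 1 + k1 r^2 times it, then the intrinsics apply), "pose" (4x4, takes a point from camera to world coordinates); the wrist camera has in their place "hand_eye" (4x4, takes a point from camera to tool coordinates, whose origin is the TCP and whose axes are the flange's). Camera axes: x right, y down, z forward; pixel columns grow to the right and rows downward; lengths in mm; the calibration is good to about 2 mm. A picture is of the moment at which its call begins: read the wrist's pose just before it. camera_info takes no time and is no camera call.
- bot.hand_in(): hands the job in; it is judged then, once.
Trained networks look in the newest picture that a camera, given by its name, has taken for a name from the list of things; names that differ only in an ending like _2 or _b are one class to them, and where a whole thing is asked for, a point or a joint stands for the part that bears it (a point fixed in the world has none). Each returns a list of dicts, best first, with "score" (0 to 1); they miss things now and then, are a little off and sometimes report something else, mostly with a low value. They report only what shows in the picture. A call takes as long as a camera call. They do not tell look-alikes from the thing itself.
- bot.find_in(camera, target): "location" ([x, y, z] in mm, in the coordinates of the camera as it stood for that picture, good to about 4 mm: the middle of the surface that is visible of it).
- bot.masks_of(camera, target): "region" (480x640 bool, what is visible of it).
- bot.tip_of(camera, target): "location" ([x, y, z] in mm, in the coordinates of the camera as it stood for that picture, good to about 4 mm: a listed point, or the origin of a listed thing).
The state is a dict: "t": time; "joint_positions": joint angles; "qvel": joint speeds; "joint_efforts": joint torques, N m; "ee_pos": TCP position; "tool_rot": TCP orientation; "ft_force": force on the tool from outside, world axes, zero at the start; "wrist_torque": the same for the moment, N m; "opening": finger opening in mm; "grasp_force": force on a finger pad.
Only numpy, scipy, OpenCV 4.12 (cv2) and the standard library are available. Lean on these libraries where they do the work, as an engineer would, in place of code of your own. Each camera call takes 0.05 s, during which the arm holds its last target. There are 200 camera calls.

## Working session

There is one attempt and no reset: what is moved stays moved. The work goes in short steps, Python scripts to look and compute and a shell command to move; the robot and the scene stay as the last step left them, time stands still between calls to the robot, and variables do not carry over. Pictures are saved under pics/ and viewed, at most 10 in all, crops included, and the job is handed in when it is done.

```bash
mkdir -p pics
cat > h.py <<'E'
import numpy as np,cv2
from cell import bot
def T(cam,st=None):
    i=bot.camera_info(cam)
    if cam!='wrist': return np.array(i['pose'])
    st=st or bot.state()
    P=np.eye(4);P[:3,:3]=st['tool_rot'];P[:3,3]=st['ee_pos'];return P@np.array(i['hand_eye'])
def w(M,p): return (M@np.r_[p,1])[:3]
def ray(cam,M,u,v):
    i=bot.camera_info(cam);K=np.array(i['K']);k=i['k1']
    d=np.array([(u-K[0,2])/K[0,0],(v-K[1,2])/K[1,1]]);s=d.copy()
    for _ in range(20): s=d/(1+k*(s@s))
    return M[:3,3],M[:3,:3]@np.r_[s,1]
def atz(cam,M,u,v,z):
    o,d=ray(cam,M,u,v);return o+d*(z-o[2])/d[2]
def look(cam,fn,names):
    M=T(cam);im=bot.get_image(cam);cv2.imwrite('pics/'+fn,im)
    for n in names:
        for r in bot.find_in(cam,n)[:4]: print(cam,'find',n,round(r['score'],2),w(M,r['location']).round(0))
        for r in bot.tip_of(cam,n)[:4]: print(cam,'tip',n,round(r['score'],2),w(M,r['location']).round(0))
    return M,im
E
python3 - <<'E'
from h import *
np.set_printoptions(suppress=True)
s=bot.state();print(s['t'],np.array(s['tool_rot']).round(3),s['opening'])
N=['packing_rod','packing_block','magazine']
_,a=look('scene','s1.png',N);_,b=look('top','t1.png',N)
E
```

```text
0.0 [[ 0.946  0.324 -0.001]
 [ 0.324 -0.946  0.002]
 [-0.    -0.002 -1.   ]] 85.3162712524235
scene find packing_rod 0.65 [ 534. -378.  100.]
scene find packing_rod 0.58 [ 463. -714.   95.]
scene find packing_rod 0.56 [ 524. -623.   96.]
scene tip packing_rod 0.85 [ 468. -707.    4.]
scene tip packing_rod 0.6 [ 533. -619.    3.]
scene find packing_block 0.78 [ 514. -403.   68.]
scene find packing_block 0.6 [552. -46.  19.]
scene tip packing_block 0.69 [ 537. -374.    2.]
scene find magazine 0.68 [550. -45.  21.]
scene tip magazine 0.49 [532. -16.   0.]
top find packing_rod 0.72 [ 531. -366.  100.]
top find packing_rod 0.72 [ 524. -619.   93.]
top tip packing_rod 0.63 [ 530. -621.   -4.]
top tip packing_rod 0.5 [ 539. -371.    6.]
top find packing_block 0.57 [ 500. -364.   91.]
top tip packing_block 0.7 [ 537. -366.   -2.]
top find magazine 0.77 [517. -17.  16.]
top tip magazine 0.92 [535. -14.  -2.]
```

View pics/s1.png

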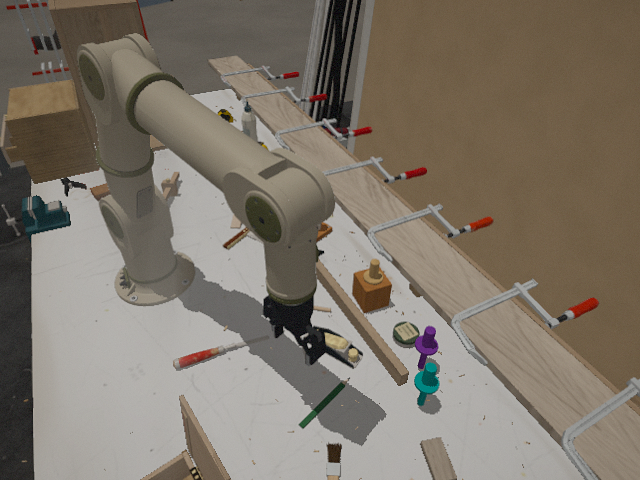

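View pics/t1.png

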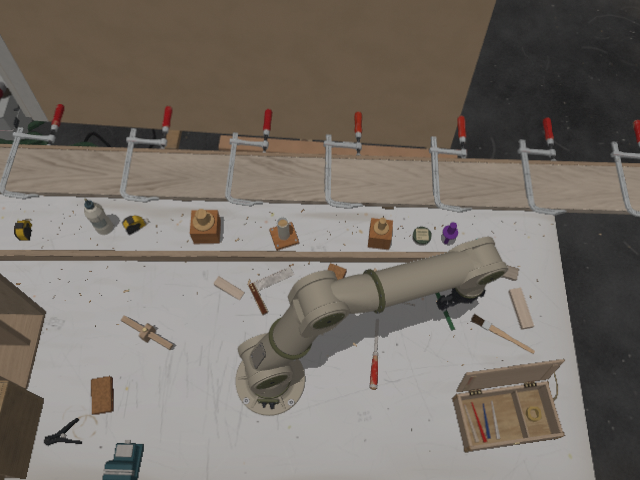

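Scene: the slim rod's block is at about scene (372,290) and top (380,232). The magazine is at top (283,235), the thick rod's block at top (205,225), and the purple and turquoise decoys at scene (428,340) and (428,375). The estimates are block ≈ (537,-368) and magazine ≈ (534,-14). I'll move above the block and look with the wrist camera.

```bash
python3 -c "
from cell import bot
print(bot.camera_info('wrist'))"
python3 -m pendant '[[[0,0,-0.05],0],[[0.02,0,-0.04],0],[[0.05,-0.012,0],0],[[0.05,-0.015,0],0],[[0.05,-0.015,0],0],[[0.05,-0.015,0],0],[[0.05,-0.015,0],0],[[0.04,-0.015,0],0],[[0.02,-0.015,0],0],[[0,0,0],0],[[0,0,0],0]]' -1 20
```

```text
{'K': array([[414.53307082,   0.        , 323.75285607],
       [  0.        , 414.53307082, 232.99170749],
       [  0.        ,   0.        ,   1.        ]]), 'k1': 0.024568464825665198, 'hand_eye': array([[-2.68901700e-04, -9.55363016e-01, -2.95434316e-01,
         7.65115468e+01],
       [ 9.99999473e-01, -5.49750177e-04,  8.67568239e-04,
        -3.20417957e-02],
       [-9.91257677e-04, -2.95433927e-01,  9.55362660e-01,
        -1.67533942e+02],
       [ 0.00000000e+00,  0.00000000e+00,  0.00000000e+00,
         1.00000000e+00]])}
t: 2.08
ee_pos: [480.7, -389.0, 295.8]
tool_rot: [[0.947, 0.323, -0.0], [0.323, -0.947, -0.001], [-0.001, 0.0, -1.0]]
ft_force: [-0.7, -0.8, 0.3]
opening: 85.2
grasp_force: 0.0
```

Run:
```python
from h import *
M,im=look('wrist','w1.png',['packing_rod','packing_block'])
for r in bot.masks_of('wrist','packing_rod')[:2]:
    v,u=np.nonzero(r['region']);print(r['score'],u.min(),u.max(),v.min(),v.max())
np.save('M1.npy',M)
```

```text
wrist find packing_rod 0.78 [ 546. -374.   96.]
wrist find packing_rod 0.62 [ 473. -691.   92.]
wrist find packing_rod 0.62 [ 532. -614.   95.]
wrist tip packing_rod 0.84 [ 474. -704.   -3.]
wrist tip packing_rod 0.79 [ 545. -373.    7.]
wrist tip packing_rod 0.75 [ 528. -628.    1.]
wrist find packing_block 0.71 [ 543. -372.   88.]
0.96 526 639 187 250
0.77 294 358 86 153
```

View pics/w1.png

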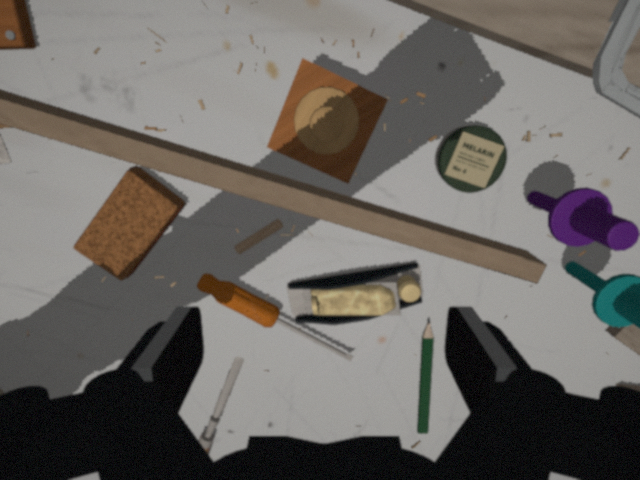

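The wrist view shows the slim rod in its block: the collar disc is centred near (326,120) and the block's top corners are near (305,60), (387,98), (347,182) and (268,147).

Run:
```python
from h import *
M=np.load('M1.npy');print('collar',atz('wrist',M,326,119.7,98).round(1))
c=np.mean([atz('wrist',M,*p,90) for p in [(305,60),(387,98),(347,182),(268,147)]],0);print('block',c.round(1))
im=cv2.imread('pics/w1.png')[70:170,270:390];cv2.imwrite('pics/w1c.png',cv2.resize(im,None,fx=5,fy=5,interpolation=2))
s=bot.state();R=np.array(s['tool_rot'])
print('tool shift',(R.T@(np.r_[atz('wrist',M,326,119.7,98)[:2],117]-s['ee_pos'])).round(1), s['joint_positions'])
```

```text
collar [ 542.2 -370.5   98. ]
block [ 539.2 -372.2   90. ]
tool shift [ 63.8   2.6 178.8] [ 41.43584723  20.36390524  -7.80791174  69.51798434   2.71720963
  90.29698072 -37.05962098]
```

View pics/w1c.png

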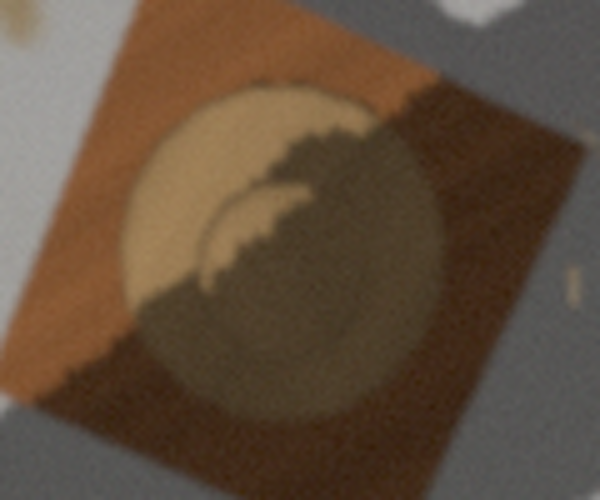

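```bash
python3 -m pendant '[[[0.035,0.001,0.03],0],[[0.028,0.001,0.03],0],[[0,0,0.03],0],[[0,0,0.03],0],[[0,0,0.025],0],[[0,0,0.02],0],[[0,0,0.012],0],[[0,0,0],0],[[0,0,0],0]]' -1 60; python3 -m pendant '[[[0,0,0],0],[[0,0,0],0],[[0,0,0],0],[[0,0,0],0],[[0,0,0],0],[[0,0,0],0],[[0,0,0],0]]' 1 60
```

```text
t: 3.5
ee_pos: [542.3, -369.8, 119.9]
tool_rot: [[0.946, 0.324, 0.001], [0.324, -0.946, -0.001], [0.001, 0.001, -1.0]]
ft_force: [0.8, 0.5, -0.6]
opening: 85.1
grasp_force: 0.0
t: 4.38
ee_pos: [542.1, -369.7, 119.3]
tool_rot: [[0.946, 0.324, 0.001], [0.324, -0.946, -0.001], [0.001, 0.001, -1.0]]
ft_force: [1.5, -0.7, 5.2]
opening: 22.7
grasp_force: 58.8
```

```bash
python3 -m pendant '[[[0,0,-0.015],0],[[0,0,-0.03],0],[[0,0,-0.03],0],[[0,0,-0.03],0],[[0,0,-0.03],0],[[0,0,-0.03],0],[[0,0,-0.015],0],[[0,0,0],0]]' 1 90; python3 -m pendant '[[[0.002,-0.015,0],0],[[0.004,-0.03,0],0],[[0.005,-0.036,0],0],[[0.005,-0.036,0],0],[[0.005,-0.036,0],0],[[0.005,-0.036,0],0],[[0.005,-0.036,0],0],[[0.005,-0.036,0],0],[[0.004,-0.036,0],0],[[0.004,-0.027,0],0],[[0.001,-0.016,0],0],[[0,0,0],0]]'
python3 - <<'E'
from h import *
import time
M,im=look('wrist','w2.png',['magazine'])
for n in ['magazine','upper_plug']:
  for r in bot.masks_of('wrist',n)[:2]:
    v,u=np.nonzero(r['region']);print(n,r['score'],u.min(),u.max(),v.min(),v.max())
np.save('M2.npy',M)
E
```

```text
t: 5.38
ee_pos: [542.2, -369.4, 299.5]
tool_rot: [[0.946, 0.324, 0.001], [0.324, -0.946, -0.001], [0.001, 0.001, -1.0]]
ft_force: [-0.4, -0.6, -1.8]
opening: 21.5
grasp_force: 88.5
t: 6.88
ee_pos: [473.7, -32.1, 298.4]
tool_rot: [[0.945, 0.326, -0.001], [0.326, -0.945, -0.0], [-0.001, -0.0, -1.0]]
ft_force: [-0.7, -1.2, -1.1]
opening: 21.4
grasp_force: 88.5
wrist find magazine 0.58 [538. -12.  15.]
wrist tip magazine 0.69 [532. -13.  -3.]
magazine 0.67 282 371 69 162
upper_plug 0.64 309 348 99 141
upper_plug 0.41 574 639 173 267
```

View pics/w2.png

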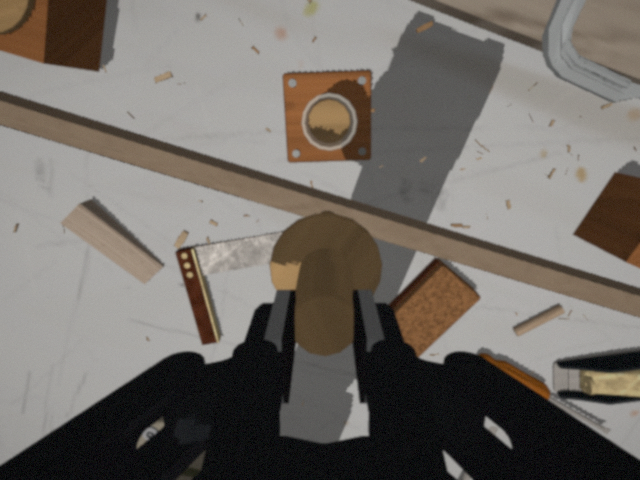

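The tube mouth ring is centred near (330,121), and the held rod's collar is centred near (326,266), upright in the grip.

Run:
```python
from h import *
M=np.load('M2.npy');s=bot.state();R=np.array(s['tool_rot']);e=np.array(s['ee_pos'])
m=atz('wrist',M,330,121,130);f=np.mean([atz('wrist',M,*p,20) for p in [(284,72),(372,70),(371,160),(287,162)]],0)
c=atz('wrist',M,326,267,277)
print(m.round(1),f.round(1),'collar in tool',(R.T@(c-e)).round(1),'shift to mouth',(R.T@(m-e)).round(1),'from foot',(R.T@(f-e)).round(1))
```

```text
[536.  -16.1 130. ] [535.5 -16.4  20. ] collar in tool [ 0.7 -1.2 21.6] shift to mouth [ 64.3   2.5 168.5] from foot [ 63.7   2.6 278.5]
```

```bash
python3 -m pendant '[[[0.015,0.001,0],0],[[0.025,0.001,0],0],[[0.016,0.001,0],0],[[0.008,0,0.01],0],[[0,0,0.02],0],[[0,0,0.01],0],[[0,0,0],0],[[0,0,0],0]]' 1 110; python3 -m pendant '[[[0,0,0.01],0],[[0,0,0.01],0],[[0,0,0.008],0],[[0,0,0.008],0],[[0,0,0.008],0],[[0,0,0.008],0],[[0,0,0.008],0],[[0,0,0],0]]'
```

```text
t: 8.12
ee_pos: [536.1, -15.3, 259.5]
tool_rot: [[0.946, 0.324, 0.001], [0.324, -0.946, -0.0], [0.001, 0.0, -1.0]]
ft_force: [-0.1, 0.1, -2.3]
opening: 20.7
grasp_force: 108.1
t: 9.12
ee_pos: [535.3, -15.4, 197.9]
tool_rot: [[0.946, 0.324, -0.001], [0.324, -0.946, 0.0], [-0.001, -0.0, -1.0]]
ft_force: [-0.6, 0.2, -1.4]
opening: 20.3
grasp_force: 108.7
```

```bash
python3 -m pendant '[[[0,0,0.007],0],[[0,0,0.006],0],[[0,0,0.005],0],[[0,0,0.002],0]]';python3 -m pendant '[[[0,0,0.002],0],[[0,0,0.001],0],[[0,0,0],0]]'
```

```text
t: 9.62
ee_pos: [535.8, -15.4, 178.6]
tool_rot: [[0.946, 0.324, -0.0], [0.324, -0.946, -0.0], [-0.0, 0.0, -1.0]]
ft_force: [0.1, 0.3, 4.3]
opening: 20.6
grasp_force: 109.3
t: 10.0
ee_pos: [537.5, -14.9, 178.1]
tool_rot: [[0.946, 0.324, 0.005], [0.324, -0.946, 0.0], [0.004, 0.001, -1.0]]
ft_force: [-0.8, 0.1, 14.5]
opening: 20.5
grasp_force: 110.5
```

```bash
python3 -m pendant '[[[0,0,0.002],0],[[0,0,0],0]]'; python3 -m pendant '[[[0,0,0.002],0],[[0,0,0],0]]'
```

```text
t: 10.25
ee_pos: [538.8, -14.6, 177.9]
tool_rot: [[0.946, 0.324, 0.008], [0.324, -0.946, 0.0], [0.008, 0.003, -1.0]]
ft_force: [-1.8, 0.7, 24.4]
opening: 20.4
grasp_force: 111.6
t: 10.5
ee_pos: [540.2, -14.4, 177.8]
tool_rot: [[0.946, 0.324, 0.012], [0.324, -0.946, 0.0], [0.011, 0.004, -1.0]]
ft_force: [-1.1, 1.6, 32.3]
opening: 20.3
grasp_force: 112.6
```

Hard stop at tip ≈ 64 mm with 32 N. Withdrawing and checking.

```bash
python3 -m pendant '[[[0,0,-0.008],0],[[0,0,-0.015],0],[[0,0,-0.03],0],[[0,0,-0.03],0],[[0,0,-0.03],0],[[-0.005,0,-0.015],0],[[-0.025,0,0],0],[[-0.03,0,0],0],[[0,0,0],0],[[0,0,0],0]]'
python3 - <<'E'
from h import *
M=T('wrist');im=bot.get_image('wrist');np.save('M3.npy',M)
cv2.imwrite('pics/w3.png',cv2.resize(im[50:300,220:440],None,fx=2.4,fy=2.4,interpolation=2))
s=bot.state();R=np.array(s['tool_rot']);print((R.T@(np.array([539.5,-371.5,300])-s['ee_pos'])).round(1))
for r in bot.masks_of('wrist','upper_plug')[:2]:
    v,u=np.nonzero(r['region']);print(r['score'],u.min(),u.max(),v.min(),v.max())
K=bot.camera_info('wrist')['K']
for z in (119,64): 
  p=np.linalg.inv(M)@[535.8,-16.2,z,1];print(z,(K@(p[:3]/p[2])).round(0),'diam px',35*K[0,0]/p[2])
E
```

```text
t: 11.75
ee_pos: [479.0, -34.6, 299.5]
tool_rot: [[0.946, 0.324, -0.001], [0.324, -0.946, 0.0], [-0.0, -0.0, -1.0]]
ft_force: [0.2, 0.0, -0.8]
opening: 20.3
grasp_force: 108.5
[-52.2 338.4  -0.8]
0.8 305 341 105 141
119 [325. 126.   1.] diam px 43.00172546921599
64 [324. 123.   1.] diam px 37.207882128284716
```

View pics/w3.png

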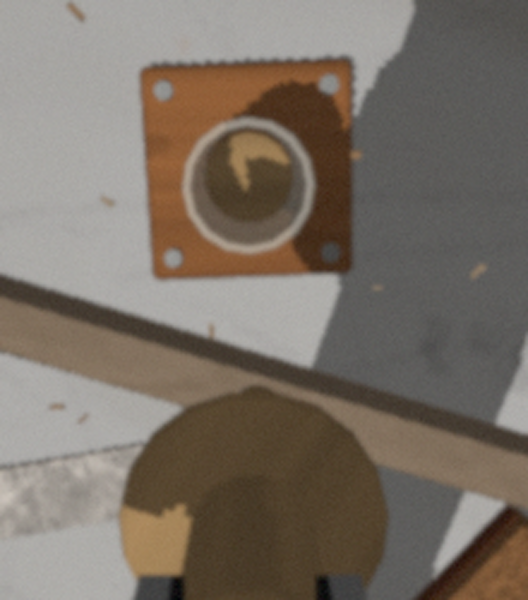

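The plug now spans about 37 px, which matches the home depth (37.2 px predicted, 43 px at the start). The collar is still centred in the grip at about (326,267). I'll return to the block now.

```bash
python3 -m pendant '[[[-0.002,0.015,0],0],[[-0.004,0.03,0],0],[[-0.005,0.036,0],0],[[-0.006,0.036,0],0],[[-0.006,0.036,0],0],[[-0.006,0.036,0],0],[[-0.006,0.036,0],0],[[-0.005,0.036,0],0],[[-0.005,0.036,0],0],[[-0.004,0.026,0],0],[[-0.002,0.015,0],0],[[0,0,0],0]]' 1 60; python3 -m pendant '[[[0,0,0.02],0],[[0,0,0.03],0],[[0,0,0.02],0],[[0,0,0.005],0],[[0,0,0],0],[[0,0,0],0]]'
```

```text
t: 13.35
ee_pos: [540.0, -372.2, 298.8]
tool_rot: [[0.947, 0.322, -0.001], [0.322, -0.947, 0.0], [-0.001, -0.001, -1.0]]
ft_force: [-0.5, 1.0, -2.2]
opening: 20.4
grasp_force: 108.5
t: 14.1
ee_pos: [540.9, -371.0, 226.3]
tool_rot: [[0.946, 0.324, 0.002], [0.324, -0.946, -0.001], [0.001, 0.002, -1.0]]
ft_force: [0.2, -0.7, -1.1]
opening: 20.6
grasp_force: 108.5
```

```bash
python3 -m pendant '[[[0,0,0.015],0],[[0,0,0.02],0],[[0,0,0.02],0],[[0,0,0.02],0],[[0,0,0.015],0],[[0,0,0.008],0],[[0,0,0.004],0],[[0,0,0.002],0],[[0,0,0],0],[[0,0,0],0]]'
```

```text
t: 15.35
ee_pos: [540.6, -371.1, 121.3]
tool_rot: [[0.946, 0.324, 0.001], [0.324, -0.946, -0.0], [0.001, 0.001, -1.0]]
ft_force: [0.1, 0.0, -1.1]
opening: 20.7
grasp_force: 108.5
```

```bash
python3 -m pendant '[[[0,0,0.0015],0],[[0,0,0.001],0],[[0,0,0],0]]'
```

```text
t: 15.72
ee_pos: [540.8, -371.3, 119.5]
tool_rot: [[0.946, 0.324, 0.002], [0.324, -0.946, -0.001], [0.001, 0.001, -1.0]]
ft_force: [-1.0, -0.5, 5.2]
opening: 20.3
grasp_force: 109.4
```

Contact at 119.5 with 5 N, as at pick-up. Releasing, then retreating.

```bash
python3 -m pendant '[[[0,0,0],0],[[0,0,0],0],[[0,0,0],0],[[0,0,0],0],[[0,0,0],0],[[0,0,0],0],[[0,0,0],0],[[0,0,0],0]]' -1 20; python3 -m pendant '[[[0,0,-0.015],0],[[0,0,-0.03],0],[[0,0,-0.04],0],[[0,0,-0.04],0],[[-0.01,0,-0.04],0],[[-0.03,0,-0.01],0],[[-0.03,0,0],0],[[0,0,0],0],[[0,0,0],0]]'
python3 - <<'E'
from h import *
M,im=look('wrist','w4.png',['packing_rod'])
s=bot.get_image('scene')
cv2.imwrite('pics/f.png',np.hstack([cv2.resize(im[40:240,220:420],(400,400)),cv2.resize(s[240:320,330:410],(400,400))]))
E
```

```text
t: 16.73
ee_pos: [540.3, -371.0, 118.3]
tool_rot: [[0.946, 0.324, 0.0], [0.324, -0.946, 0.0], [0.0, -0.0, -1.0]]
ft_force: [-0.4, 0.2, 0.5]
opening: 85.7
grasp_force: 0.0
t: 17.85
ee_pos: [474.6, -393.2, 294.1]
tool_rot: [[0.946, 0.324, 0.001], [0.324, -0.946, -0.0], [0.001, 0.0, -1.0]]
ft_force: [0.7, 0.3, 0.5]
opening: 85.8
grasp_force: 0.0
wrist find packing_rod 0.91 [ 472. -691.   92.]
wrist find packing_rod 0.68 [ 530. -618.   95.]
wrist find packing_rod 0.6 [ 542. -376.   98.]
wrist tip packing_rod 0.86 [ 541. -376.    7.]
wrist tip packing_rod 0.8 [ 473. -704.   -2.]
wrist tip packing_rod 0.67 [ 529. -626.    1.]
```

View pics/f.png

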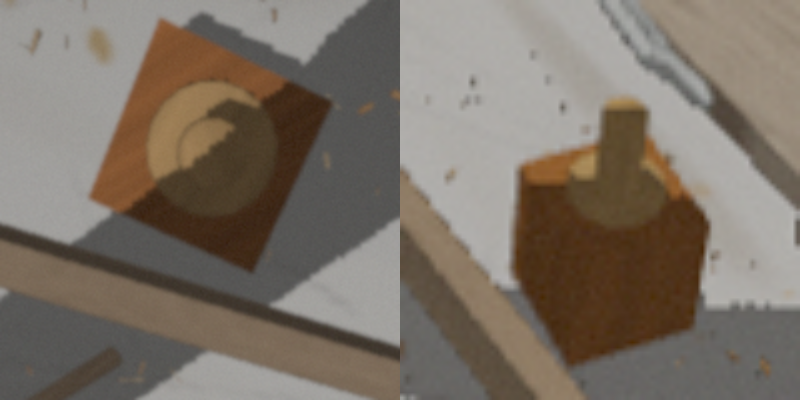

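The rod hangs upright in its block, with the collar flat on top and centred (left panel, about (212,148)). The gripper is clear.

```bash
python3 -c "
from cell import bot
print(bot.hand_in())"
```

```text
the job is handed in; nothing more can be done
None
```

I pressed both plugs to the hard stop at the bottom of the tube (about 32 N), hung the slim rod back upright in its own block with its collar on top, released it, and handed the job in at about 18 s; the verdict was not shown.

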